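Rake the heaped clay lumps level in the drying tray

ROBOT

A 7-joint arm with a two-finger parallel gripper is mounted at the origin on the work surface. World frame = base frame: x ahead of the robot, y to its left, z up, the work surface at z = 0. Lengths are in m, angles in rad, forces in N, time in s.
With the tool pointing down it reaches from about 0.4 to 0.875 m from the base axis. Payload 6.5 kg.
Tool frame: the origin (TCP) lies between the finger pads; the fingertips stand 17 mm ahead of it and the grasp point (between the pads) lies 2 mm behind it; z points along the fingers, x is the direction in which the jaws open and shut, and the axes are right-handed (so a half turn about z gives the same grasp; the last joint's range is limited). The gripper opens to 88 mm and grips with 3 to 60 N. Pads are 18 mm wide; open, the fingers measure 123 mm over their backs; the gripper's body (75 mm by 187 mm) begins 45 mm behind the grasp point.
Start: joints at [1.205, 0.536, -0.004, 1.538, 0.003, 1.067, -0.071], TCP at [0.192, -0.621, 0.256] pointing down, gripper open.
Joint ranges: [-2.7, 2.7], [-0.37, 2.16], [-1.27, 1.26], [0.24, 2.4], [-1.31, 4.45], [0.19, 1.91], [-2.76, 2.76]. Speed limits (rad/s): [2.39, 2.39, 3.14, 3.14, 3.14, 3.14, 3.14].

INTERFACE

Orientations are given as [roll, pitch, yaw] about the fixed x, y, z axes, in that order (R = Rz(yaw) Ry(pitch) Rx(roll)).
In Python, from cell import telemetry, eyes, ticket gives the robot as it stands.
- The arm moves only by the shell command python3 -m inch 'ROWS' [FORCE]. ROWS is JSON, a list of rows, each a list of 5 numbers: the shift along the tool's x, y, z in mm, then the turn about the tool's z in rad, then the finger opening in mm, from 0 to 88.1. In form: [[dx, dy, dz, twist, grip], ...]. A call has 1 to 5 rows; each row shifts and turns the commanded pose from where the row before left it, along the tool's axes as they then stand; what a row does not reach is not made up. A row lasts 1/12 s, in which the tool goes at most 41.7 mm and 7.16 degrees, less where a joint would pass 70% of its speed; a pose out of reach is approached as far as the arm can. A call is refused whole if a number of a shift passes 41.7 or a number of a turn 0.125, either way. A call with a gripper value outside its range is refused whole. The fingers move at their own pace and stop on an object; FORCE is the grip in N (left out, the last holds). Time passes only in rows, so rows that do not move let the fingers close. It gives the time, the measured TCP pose, the force and the opening at its end, in the units of the state.
- telemetry.read_state(): the state, without advancing time (a new reading comes with each control period).
- eyes.camera(name): name is "side" or "top"; returns a dict with "image" (400x640x3 uint8, blue, green, red), "fov_y" (degrees; the focal length in pixels is half the picture's height over the tangent of half this angle, whatever the lens; pixels are square), "cx", "cy" (the principal point, pixels), "extrinsics" (4x4, takes a point from world to camera coordinates). Camera axes: x right, y down, z forward; pixel columns grow to the right and rows downward; lengths in m; the calibration is good to about 2 mm. A picture is of the moment at which its call begins. There is no depth.
- ticket.finish_job(): hands the job in, once; it reports no verdict.
The state is a dict: "t": time; "qpos": joint angles; "joint_velocities": joint speeds; "joint_torque": joint torques, N m; "eef_pos": TCP position; "eef_rot": TCP orientation; "force": force on the tool from outside, world axes, zero at the start; "torque": the same for the moment, N m; "width": opening from 0.0 (shut) to 1.0 (fully open).
Only numpy, scipy, OpenCV 4.12 (cv2) and the standard library are available. Lean on these libraries where they do the work, as an engineer would, in place of code of your own. Each camera call takes 0.05 s, during which the arm holds its last target.

TASK

Take the hand rake and rake the two clay lumps that sit on top of the layer off into the bare end of the same tray, so that all the clay lies one lump deep. Move the lumps with the rake only, never with the fingers, then stand the rake upright on its teeth on the bench outside the tray and let go.

Things in the scene. Friction and masses are not known exactly. Their poses are not given: they have to be found in the camera images.
- rake_grip (a point): Hand rake standing on its teeth on the bench, 141 mm high, 0.2 kg: wooden handle, 26 mm square, flats facing x and y, on a 130 x 46 mm head with two rows of 36 mm steel teeth (not the round-footed tool). Point: place to grip, on the handle's axis, 105 mm above the teeth's tips, 36 mm below its top, 55 mm above the head. z: up the handle; x: along the head; y: across it, the raking direction, either way.
- tray: Wooden tray fixed to the bench, 154 mm (x) by 234 mm (y), 42 mm high; walls 7 mm, floor 8 mm thick. Origin: centre of its underside. At its -y end six loose lumps lie one deep, up to 27 mm short of the centre, top level with the walls; two more lie on them, tops 76 mm above the bench. The rest, to the +y wall, is bare. (The tray farther off is full and level: not this.)
- lump_a_center (a point): A lump of dry clay, a rough block about 40 x 38 mm and 34 mm high, 90 g, lying loose on top of the one-deep layer at the heaped end of the tray (the one nearer the tray's -x side). The point is its centre, 17 mm above its underside.
- lump_b_center (a point): A second, alike lump of dry clay, a rough block about 40 x 38 mm and 34 mm high, 90 g, lying loose on top of the one-deep layer at the heaped end of the tray (the one nearer the tray's +x side). The point is its centre, 17 mm above its underside.
There are look-alikes about, which are no part of the job. What is shaped like the part that bears lump_b_center but green or purple is not meant.

How it is judged:
On the way, in this order (a step that is already met when the one before it is completed fails the run):
1. the rake is lifted off the bench (height (world z) of rake_grip above 0.13 m), for 0.2 s.
2. both lumps lie on the tray's floor in the bare end (y of lump_a_center in the frame of tray between -0.02 and 0.11 m and x of lump_a_center in the frame of tray between -0.07 and 0.07 m and z of each of lump_a_center, lump_b_center in the frame of tray below 0.036 m and y of lump_b_center in the frame of tray between -0.02 and 0.11 m and x of lump_b_center in the frame of tray between -0.07 and 0.07 m), for 0.2 s.
At the end, for the whole second after the job is handed in: Both lumps rest on the floor of the bare end: centres at tray y -20 to 110 mm, tray x within 70 mm, under 36 mm above the tray's underside. The rake stands on its teeth on the bench, within 10 degrees of upright, grip point 95 to 110 mm above the bench. All at rest (all of step 2 and height (world z) of rake_grip between 0.095 and 0.11 m and angle between rake_grip's own z axis and vertical below 0.175 rad and linear speed of each of rake, lump_a, lump_b below 0.02 m/s); the robot touches nothing.
It fails at once if the fingers push or hold one of the two lumps (contact force between the fingers and lump_a above 0.5 N or contact force between the fingers and lump_b above 0.5 N).
It also fails if it takes over 54 s, if anything falls off the work surface, if the arm or the gripper's body presses on something with over 40 N, if the wrist force passes 120 N, or if a joint passes its speed limit or range.

## Working session

There is one attempt and no reset: what is moved stays moved. The work goes in short steps, Python scripts to look and compute and a shell command to move; the robot and the scene stay as the last step left them, time stands still between calls to the robot, and variables do not carry over. Pictures are saved under pics/ and viewed, and the job is handed in when it is done.

```bash
ls; mkdir -p pics; python3 - <<'E'
from cell import telemetry, eyes
import cv2,numpy as np
print(telemetry.read_state())
for n in ("top","side"):
    c=eyes.camera(n); cv2.imwrite(f"pics/{n}0.png",c["image"]); print(n,c["fov_y"],c["cx"],c["cy"],np.round(c["extrinsics"],4).tolist())
E
```

```text
pics
{'t': 0.0, 'qpos': array([ 1.20479803,  0.53715088, -0.00442699,  1.53887128,  0.00256557,
        1.06731655, -0.07120481]), 'joint_velocities': array([ 3.04091495e-04, -1.92647222e-04,  1.93969846e-04,  4.69251823e-04,
        1.56761854e-03, -5.31678429e-04, -6.86309108e-05]), 'joint_torque': array([-1.00323447e-03, -5.70975530e+01,  9.90191996e-01, -2.51601791e+01,
       -5.62628300e-02,  1.80404593e-02,  1.53059977e-04]), 'eef_pos': array([ 0.19177468, -0.62044368,  0.25484979]), 'eef_rot': array([ 3.14148898e+00,  1.73735644e-03, -1.27095763e+00]), 'force': array([-0.58696889,  1.33078805,  0.72932749]), 'torque': array([-0.01861227, -0.02084693, -0.02144477]), 'width': 0.9994401554586487}
top 43.2673091598088 324.3044513691271 196.74075363490547 [[-0.0287, -0.9995, -0.0102, -0.0046], [-0.9948, 0.0295, -0.0978, 0.617], [0.0981, 0.0073, -0.9952, 1.1502], [0.0, 0.0, 0.0, 1.0]]
side 55.23889492999151 320.91541536027614 193.1327723497239 [[-0.9488, -0.3155, -0.0162, 0.5556], [-0.1621, 0.5301, -0.8323, 0.1646], [0.2712, -0.787, -0.5541, 0.9979], [0.0, 0.0, 0.0, 1.0]]
```

View pics/top0.png

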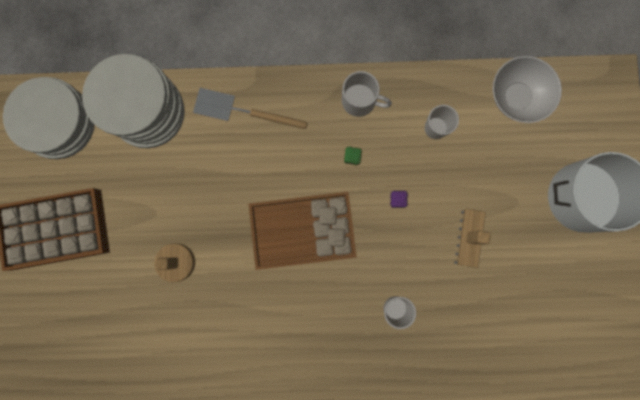

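View pics/side0.png

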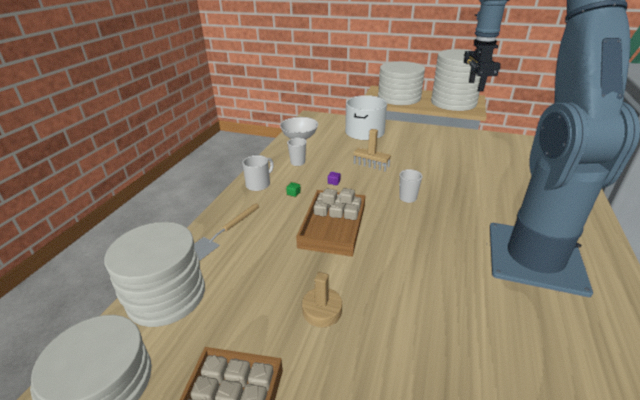

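The top view shows the heaped tray at about (302,230) and the rake with two tooth rows at (473,238). The round-footed tool at (173,262), the full tray at (50,228), and the green (353,156) and purple (399,199) cubes are look-alikes. I'll enlarge to confirm.

```bash
cat > h.py <<'E'
from cell import telemetry, eyes
import cv2,numpy as np
def cam(n):
    c=eyes.camera(n); f=200/np.tan(np.radians(c["fov_y"]/2)); return c,f
def ray(c,uv):
    f=200/np.tan(np.radians(c["fov_y"]/2));E=np.array(c["extrinsics"]);R=E[:3,:3];t=E[:3,3]
    o=-R.T@t; d=R.T@np.array([(uv[0]-c["cx"])/f,(uv[1]-c["cy"])/f,1]); return o,d
def at(c,uv,z):
    o,d=ray(c,uv); return o+d*(z-o[2])/d[2]
def proj(c,p):
    f=200/np.tan(np.radians(c["fov_y"]/2));E=np.array(c["extrinsics"]); q=E[:3,:3]@np.array(p)+E[:3,3]
    return np.array([c["cx"]+f*q[0]/q[2],c["cy"]+f*q[1]/q[2]])
def tri(c1,u1,c2,u2):
    A=[];b=[]
    o1,d1=ray(c1,u1);o2,d2=ray(c2,u2)
    s=np.linalg.lstsq(np.c_[d1,-d2],o2-o1,rcond=None)[0]
    p=o1+s[0]*d1;q=o2+s[1]*d2
    return (p+q)/2,np.linalg.norm(p-q)
def crop(c,x0,y0,w,h,k,fn):
    im=cv2.resize(c["image"][y0:y0+h,x0:x0+w],None,fx=k,fy=k,interpolation=cv2.INTER_CUBIC)
    for i in range(0,w,10):
        cv2.line(im,(i*k,0),(i*k,4 if i%50 else 12),(0,0,255),1)
        if i%20==0: cv2.putText(im,str(x0+i),(i*k+2,14),0,.35,(0,255,255),1)
    for i in range(0,h,10):
        cv2.line(im,(0,i*k),(6,i*k),(0,0,255),1)
        if i%20==0: cv2.putText(im,str(y0+i),(2,i*k+12),0,.35,(0,255,255),1)
    cv2.imwrite(fn,im)
E
python3 - <<'E'
from h import *
c,_=cam("top"); crop(c,240,185,125,90,6,"pics/t1.png"); crop(c,440,195,70,80,7,"pics/t2.png")
c,_=cam("side"); crop(c,290,175,90,85,7,"pics/s1.png"); crop(c,340,120,60,60,9,"pics/s2.png")
E
```

```text
(no output)
```

View pics/t1.png

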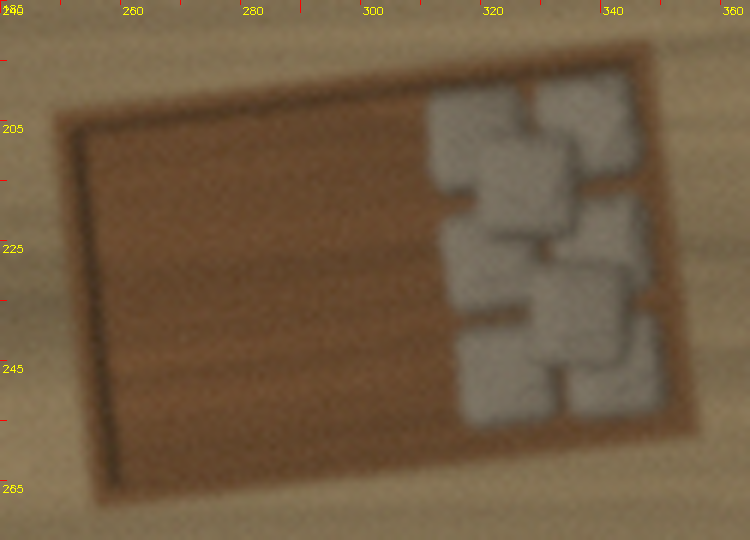

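View pics/t2.png

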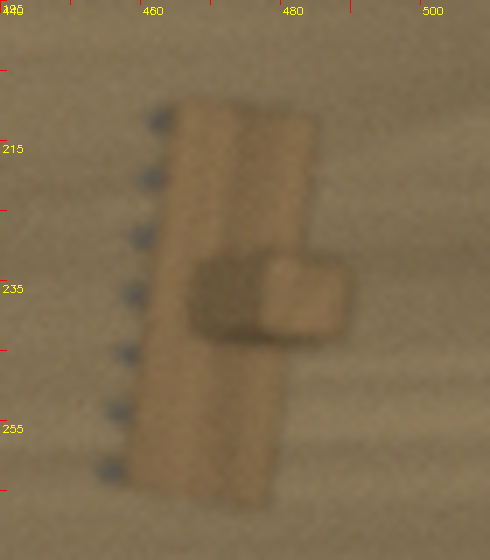

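View pics/s1.png

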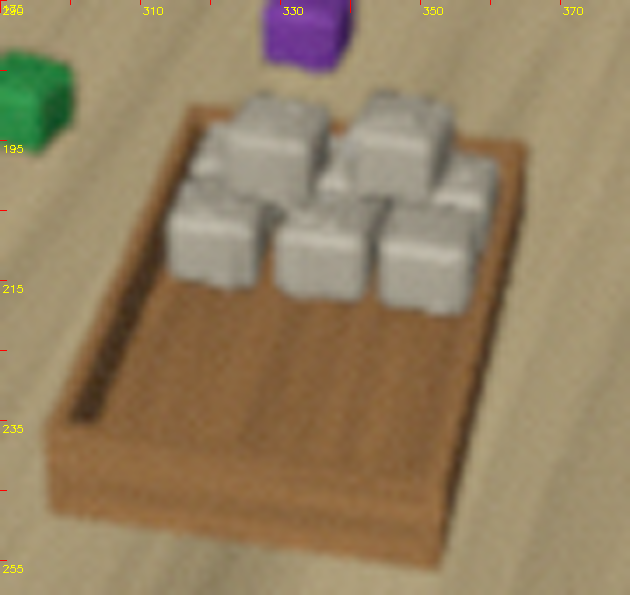

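View pics/s2.png

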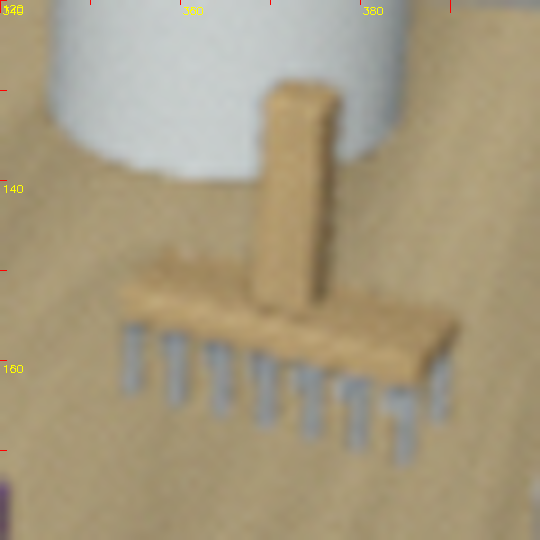

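```bash
python3 - <<'E'
from h import *
c,_=cam("top"); s,_=cam("side")
T=lambda x,y:(240+x/6,185+y/6); K=lambda x,y:(440+x/7,195+y/7)
p=[at(c,T(*q),.042) for q in [(55,112),(650,42),(698,435),(98,505)]]
print(np.round(p,4),[np.linalg.norm(p[i]-p[i-1]).round(4) for i in range(4)]); 
ctr=np.mean(p,0); dy=(p[0]+p[3]-p[1]-p[2])[:2]; yaw=np.arctan2(dy[1],dy[0])-np.pi/2;print("tray",ctr,yaw)
for n,q in (("l1",(527,183)),("l2",(578,313))):
    w=at(c,T(*q),.076); d=(w-ctr)[:2]; R=np.array([[np.cos(yaw),np.sin(yaw)],[-np.sin(yaw),np.cos(yaw)]]); print(n,w,R@d)
h=[at(c,K(*q),.05) for q in [(178,98),(318,118),(270,508),(128,485)]]
print(np.round(h,4),[np.linalg.norm(h[i]-h[i-1]).round(4) for i in range(4)]); print("headctr",np.mean(h,0))
dx=(h[0]+h[1]-h[2]-h[3])[:2]; print("headyaw",np.arctan2(dx[1],dx[0]))
print("handle",at(c,K(305,300),.141)); 
S=lambda x,y:(340+x/9,120+y/9)
print(tri(c,K(305,300),s,S(302,92)))
print(telemetry.read_state()["t"])
E
```

```text
[[ 0.6045  0.1519  0.042 ]
 [ 0.6249 -0.0787  0.042 ]
 [ 0.4736 -0.0919  0.042 ]
 [ 0.4536  0.1376  0.042 ]] [np.float64(0.1516), np.float64(0.2315), np.float64(0.1518), np.float64(0.2304)]
tray [0.53915894 0.02973051 0.042     ] 0.08744452133412306
l1 [ 0.56966079 -0.02959721  0.076     ] [ 0.02520403 -0.06176485]
l2 [ 0.520719   -0.04713642  0.076     ] [-0.02508251 -0.07496282]
[[ 0.5769 -0.3449  0.05  ]
 [ 0.569  -0.3901  0.05  ]
 [ 0.4433 -0.3671  0.05  ]
 [ 0.452  -0.3217  0.05  ]] [np.float64(0.1271), np.float64(0.0459), np.float64(0.1278), np.float64(0.0462)]
headctr [ 0.51031127 -0.35595197  0.05      ]
headyaw -0.1821891352303115
handle [ 0.50922804 -0.35468872  0.141     ]
(array([ 0.50824976, -0.35614838,  0.13694415]), np.float64(0.002067392745630592))
0.3
```

The crops confirm the rake: two rows of steel teeth and a square handle, centred near (0.510, -0.3555) with yaw -0.182. The tray has grey lumps at one end, yaw 0.087, centre (0.539, 0.030). The measured sizes (152 x 231 mm tray, 128 x 46 mm head) fit the ones given. Next I turn the jaws to lie along the raking direction.

```bash
cat > go.py <<'E'
import sys
from h import *
def go(x,y,z,yaw):
    s=telemetry.read_state(); p=s["eef_pos"]; r=s["eef_rot"]; Y=r[2]
    d=np.array([x,y,z])-p
    tx=np.array([np.cos(Y),np.sin(Y)]);ty=np.array([np.sin(Y),-np.cos(Y)])
    print("t",round(s["t"],2),"p",p.round(4),"rpy",r.round(3),"F",s["force"].round(1),"w",round(s["width"]*88.1,1),"q1,7",s["qpos"][[0,6]].round(2))
    print("need mm:",(1000*np.array([tx@d[:2],ty@d[:2],-d[2]])).round(1),"twist",round(-(((yaw-Y+np.pi/2)%np.pi)-np.pi/2),3))
if __name__=="__main__": go(*map(float,sys.argv[1:]))
E
python3 -m inch '[[0,0,0,0.12,88],[0,0,0,0.12,88],[0,0,0,0.12,88],[0,0,0,0.122,88]]'; python3 go.py 0.5098 -0.3555 0.2 -1.753
```

```text
t: 0.63
eef_pos: [0.1919, -0.6209, 0.2556]
eef_rot: [3.142, 0.0, -1.759]
force: [-0.1, -0.3, 0.5]
width: 1.001
t 0.63 p [ 0.1919 -0.6209  0.2556] rpy [ 3.142  0.    -1.759] F [-0.1 -0.3  0.5] w 88.2 q1,7 [ 1.13 -0.51]
need mm: [-320.2 -262.6   55.6] twist -0.006
```

```bash
for i in 1; do python3 -m inch '[[-32,-26,0,0,88],[-32,-26,0,0,88],[-32,-26,0,0,88],[-32,-26,0,0,88],[-32,-26,0,0,88]]'; python3 -m inch '[[-32,-26,0,0,88],[-32,-26,0,0,88],[-32,-26,0,0,88],[-32,-26,0,0,88],[0,0,0,0,88]]'; done; python3 go.py 0.5098 -0.3555 0.2 -1.753
```

```text
t: 1.05
eef_pos: [0.35, -0.4857, 0.2558]
eef_rot: [-3.141, -0.0, -1.753]
force: [0.3, -1.9, 0.5]
width: 0.993
t: 1.47
eef_pos: [0.4823, -0.3715, 0.2557]
eef_rot: [-3.138, 0.005, -1.74]
force: [1.0, 1.1, 0.8]
width: 0.997
t 1.47 p [ 0.4823 -0.3715  0.2557] rpy [-3.138  0.005 -1.74 ] F [1.  1.1 0.8] w 87.8 q1,7 [ 0.58 -1.15]
need mm: [-20.4 -24.4  55.7] twist 0.013
```

```bash
python3 -m inch '[[-20,-24,20,0,88],[0,0,20,0.0,88],[0,0,15,0,88],[0,0,0,0,88]]'; python3 go.py 0.5098 -0.3555 0.103 -1.753; python3 - <<'E'
from h import *
c,_=cam("top"); crop(c,430,180,90,80,7,"pics/t3.png")
c,_=cam("side"); crop(c,335,80,80,80,7,"pics/s3.png")
E
```

```text
t: 1.8
eef_pos: [0.5, -0.3634, 0.1974]
eef_rot: [3.136, 0.002, -1.752]
force: [-1.4, 1.4, 0.1]
width: 0.997
t 1.8 p [ 0.5    -0.3634  0.1974] rpy [ 3.136e+00  2.000e-03 -1.752e+00] F [-1.4  1.4  0.1] w 87.8 q1,7 [ 0.55 -1.19]
need mm: [-9.5 -8.3 94.4] twist 0.001
```

View pics/s3.png

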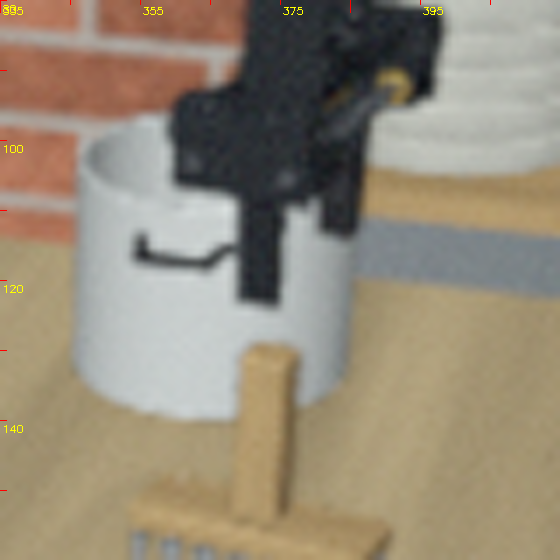

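View pics/t3.png

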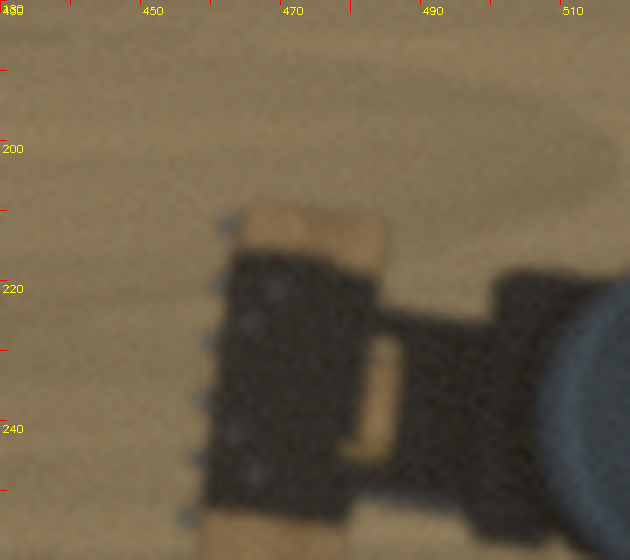

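The fingers straddle the handle with about 10 mm of xy offset left. I'll correct that first, then descend.

```bash
python3 -m inch '[[-9.5,-8.5,0,0,88],[0,0,0,0,88],[0,0,25,0,88],[0,0,25,0,88],[0,0,0,0,88]]'; python3 go.py 0.5098 -0.3555 0.103 -1.753
```

```text
t: 2.32
eef_pos: [0.51, -0.3552, 0.1475]
eef_rot: [3.137, 0.002, -1.752]
force: [-1.3, 0.2, -0.2]
width: 1.001
t 2.32 p [ 0.51   -0.3552  0.1475] rpy [ 3.137e+00  2.000e-03 -1.752e+00] F [-1.3  0.2 -0.2] w 88.2 q1,7 [ 0.53 -1.21]
need mm: [ 0.3  0.2 44.5] twist 0.001
```

```bash
python3 -m inch '[[0,0,22,0,88],[0,0,22,0,88],[0,0,0,0,88],[0,0,0,0,20],[0,0,0,0,20]]' 45;python3 -m inch '[[0,0,0,0,20],[0,0,0,0,20],[0,0,0,0,20],[0,0,0,0,20],[0,0,0,0,20]]' 45; python3 go.py 0.5098 -0.3555 0.103 -1.753
```

```text
t: 2.73
eef_pos: [0.5126, -0.3576, 0.1087]
eef_rot: [-3.139, -0.001, -1.753]
force: [0.8, -0.6, 0.3]
width: 0.873
t: 3.15
eef_pos: [0.5117, -0.3571, 0.1071]
eef_rot: [-3.141, -0.0, -1.753]
force: [0.5, 0.6, 0.1]
width: 0.49
t 3.15 p [ 0.5117 -0.3571  0.1071] rpy [-3.141 -0.    -1.753] F [0.5 0.6 0.1] w 43.2 q1,7 [ 0.54 -1.21]
need mm: [-1.2  2.1  4.1] twist -0.0
```

```bash
python3 -m inch '[[-1,2,4,0,45],[0,0,0,0,20],[0,0,0,0,20],[0,0,0,0,20],[0,0,0,0,20]]' 45;python3 -m inch '[[0,0,0,0,20],[0,0,0,0,20],[0,0,0,0,20]]' 45; python3 go.py 0.5098 -0.3555 0.103 -1.753
```

```text
t: 3.57
eef_pos: [0.5097, -0.3556, 0.1025]
eef_rot: [3.141, 0.0, -1.753]
force: [-0.1, -0.8, -0.9]
width: 0.29
t: 3.82
eef_pos: [0.5097, -0.3556, 0.1025]
eef_rot: [3.141, 0.0, -1.753]
force: [-0.1, 0.0, -1.7]
width: 0.294
t 3.82 p [ 0.5097 -0.3556  0.1025] rpy [ 3.141  0.    -1.753] F [-0.1  0.  -1.7] w 25.9 q1,7 [ 0.54 -1.21]
need mm: [-0.2 -0.1 -0.5] twist 0.0
```

```bash
python3 -m inch '[[0,0,-15,0,20],[0,0,-35,0,20],[0,0,-35,0,20],[0,0,-35,0,20],[0,0,0,0,20]]' 55;python3 -m inch '[[0,0,0,-0.09,20],[0,0,0,-0.09,20],[0,0,0,-0.09,20],[0,0,0,0,20]]'; python3 go.py 0.5503 -0.0978 0.225 -1.483; python3 - <<'E'
from h import *
c,_=cam("side"); crop(c,325,60,100,80,7,"pics/s4.png")
E
```

```text
t: 4.23
eef_pos: [0.5131, -0.3579, 0.23]
eef_rot: [-3.131, -0.004, -1.753]
force: [0.9, -0.5, -1.4]
width: 0.291
t: 4.57
eef_pos: [0.5094, -0.3555, 0.2221]
eef_rot: [3.141, 0.001, -1.48]
force: [0.3, -0.4, -2.7]
width: 0.294
t 4.57 p [ 0.5094 -0.3555  0.2221] rpy [ 3.141e+00  1.000e-03 -1.480e+00] F [ 0.3 -0.4 -2.7] w 25.9 q1,7 [ 0.58 -0.97]
need mm: [-252.9  -64.2   -2.9] twist 0.003
```

View pics/s4.png

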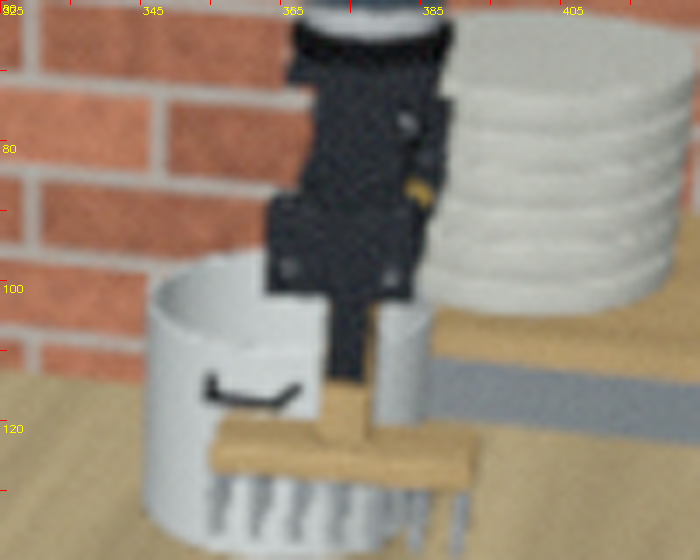

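The rake is held upright. Now I carry it to just behind the heap.

```bash
python3 -m inch '[[-25,-6,0,0,20],[-25,-6,0,0,20],[-25,-7,0,0,20],[-25,-7,0,0,20],[-25,-6,0,0,20]]' ;python3 -m inch '[[-25,-6,0,0,20],[-25,-6,0,0,20],[-25,-7,0,0,20],[-20,-6,0,0,20],[0,0,0,0,20]]'; python3 go.py 0.5503 -0.0978 0.225 -1.483
```

```text
t: 5.03
eef_pos: [0.5307, -0.2271, 0.2224]
eef_rot: [3.141, 0.0, -1.486]
force: [-0.3, 0.0, -2.3]
width: 0.291
t: 5.45
eef_pos: [0.5483, -0.1254, 0.2225]
eef_rot: [-3.141, 0.003, -1.479]
force: [1.4, 1.0, -2.6]
width: 0.292
t 5.45 p [ 0.5483 -0.1254  0.2225] rpy [-3.141e+00  3.000e-03 -1.479e+00] F [ 1.4  1.  -2.6] w 25.7 q1,7 [ 0.24 -1.38]
need mm: [-27.3  -4.5  -2.5] twist 0.004
```

```bash
python3 -m inch '[[-14,-3,0,0.004,20],[-8,-1,0,0,20],[0,0,0,0,20],[0,0,20,0,20],[0,0,0,0,20]]'; python3 go.py 0.5503 -0.0978 0.1505 -1.483; python3 - <<'E'
from h import *
c,_=cam("top"); crop(c,290,185,110,80,7,"pics/t5.png")
c,_=cam("side"); crop(c,300,120,90,85,7,"pics/s5.png")
E
```

```text
t: 5.87
eef_pos: [0.5475, -0.1099, 0.2002]
eef_rot: [3.137, 0.0, -1.488]
force: [-1.3, -0.6, -2.4]
width: 0.291
t 5.87 p [ 0.5475 -0.1099  0.2002] rpy [ 3.137  0.    -1.488] F [-1.3 -0.6 -2.4] w 25.6 q1,7 [ 0.21 -1.43]
need mm: [-11.8  -3.8  49.7] twist -0.005
```

View pics/t5.png

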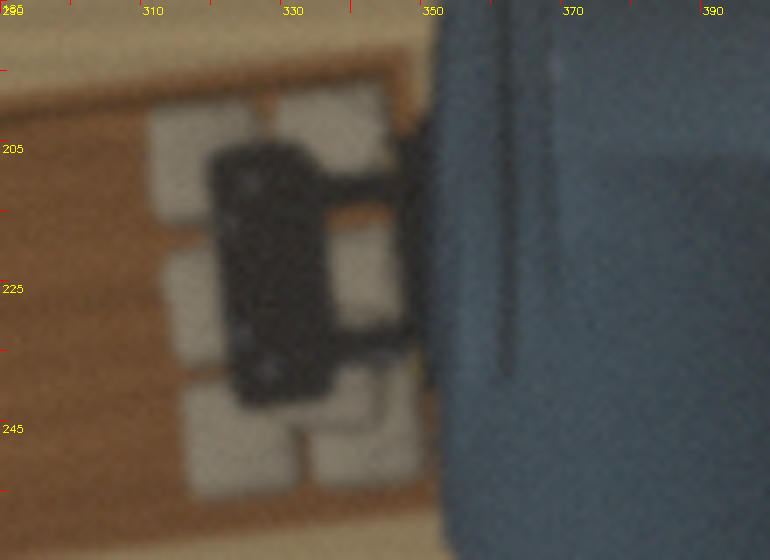

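View pics/s5.png

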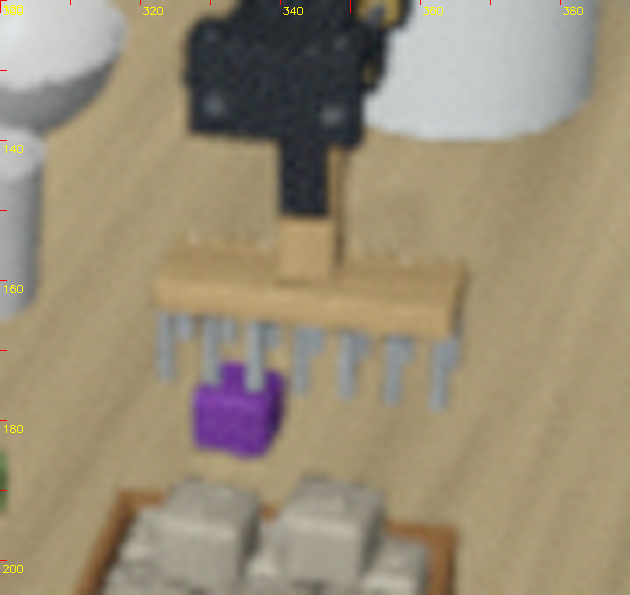

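```bash
python3 -m inch '[[0,-3.5,20,-0.005,20],[0,0,20,0,20],[0,0,10,0,20],[0,0,0,0,20]]'; python3 go.py 0.5503 -0.0978 0.1505 -1.483; python3 - <<'E'
from h import *
c,_=cam("side"); crop(c,300,140,80,80,7,"pics/s6.png")
E
```

```text
t: 6.3
eef_pos: [0.5514, -0.1093, 0.1511]
eef_rot: [3.138, 0.001, -1.483]
force: [-0.5, -0.4, -1.7]
width: 0.292
t 6.3 p [ 0.5514 -0.1093  0.1511] rpy [ 3.138e+00  1.000e-03 -1.483e+00] F [-0.5 -0.4 -1.7] w 25.7 q1,7 [ 0.2  -1.44]
need mm: [-11.5   0.1   0.6] twist 0.0
```

View pics/s6.png

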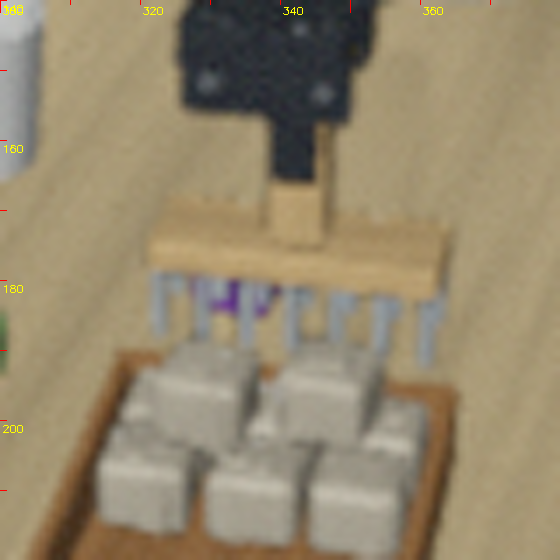

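```bash
python3 -m inch '[[-10,0,0.5,0,20],[-10,0,0,0,20],[-10,0,0,0,20],[-8,0,0,0,20],[-8,0,0,0,20]]';python3 -m inch '[[-8,0,0,0,20],[-8,0,0,0,20],[0,0,0,0,20]]'; python3 go.py 0.5503 -0.0978 0.1505 -1.483; python3 - <<'E'
from h import *
c,_=cam("side"); crop(c,290,150,90,80,7,"pics/s7.png")
E
```

```text
t: 6.77
eef_pos: [0.5491, -0.062, 0.1529]
eef_rot: [-3.14, -0.0, -1.481]
force: [0.7, -2.3, -0.6]
width: 0.29
t: 7.02
eef_pos: [0.5472, -0.0447, 0.1523]
eef_rot: [3.142, 0.001, -1.479]
force: [0.6, 0.2, -1.4]
width: 0.293
t 7.02 p [ 0.5472 -0.0447  0.1523] rpy [ 3.142e+00  1.000e-03 -1.479e+00] F [ 0.6  0.2 -1.4] w 25.8 q1,7 [ 0.09 -1.55]
need mm: [53.1  1.8  1.8] twist 0.004
```

View pics/s7.png

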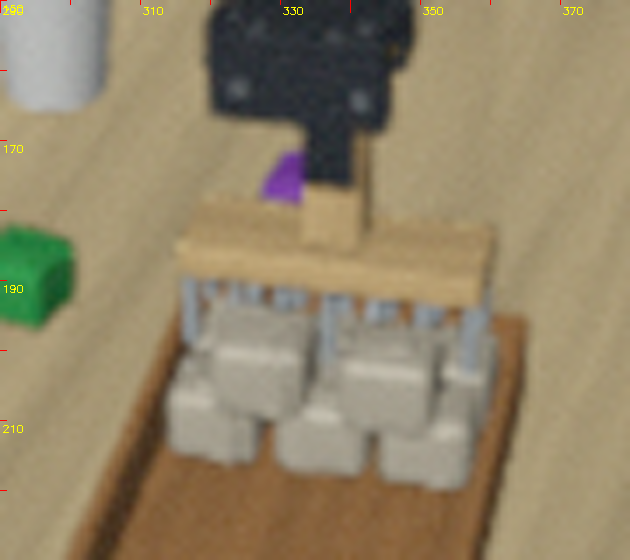

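Both lumps sit square against the teeth and are moving, while the layer stays still. I keep raking.

```bash
python3 -m inch '[[-8,0,0.5,0,20],[-8,0,1,0,20],[-8,0,0,0,20],[-8,0,0,0,20],[-8,0,0,0,20]]';python3 -m inch '[[-6,0,0,0,20],[0,0,0,0,20]]'; python3 go.py 0.5503 -0.0978 0.1505 -1.483; python3 - <<'E'
from h import *
c,_=cam("side"); crop(c,290,160,90,80,7,"pics/s8.png")
E
```

```text
t: 7.48
eef_pos: [0.5435, -0.006, 0.1506]
eef_rot: [3.141, 0.001, -1.481]
force: [0.1, 0.3, -2.3]
width: 0.289
t: 7.65
eef_pos: [0.5431, 0.0009, 0.1507]
eef_rot: [3.142, 0.001, -1.479]
force: [0.3, -0.5, -2.5]
width: 0.291
t 7.65 p [0.5431 0.0009 0.1507] rpy [ 3.142e+00  1.000e-03 -1.479e+00] F [ 0.3 -0.5 -2.5] w 25.6 q1,7 [ 0.02 -1.64]
need mm: [99.   1.8  0.2] twist 0.004
```

View pics/s8.png

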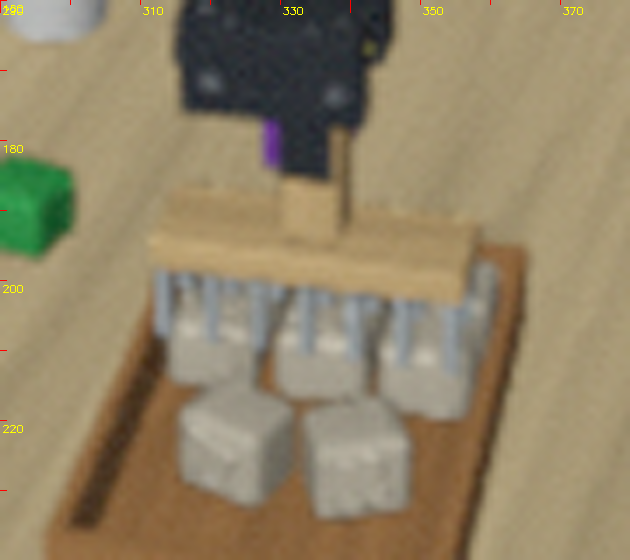

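Both lumps are down on the floor ahead of the layer. I lift the rake clear and back off to inspect.

```bash
python3 -m inch '[[0,0,-20,0,20],[0,0,-25,0,20],[0,0,-25,0,20],[0,0,-5,0,20]]';python3 -m inch '[[25,0,0,0,20],[30,0,0,0,20],[30,2,0,0,20],[30,2,0,0,20],[30,2,0,0,20]]';python3 -m inch '[[30,2,0,0,20],[30,2,0,0,20],[30,2,0,0,20],[30,2,0,0,20],[0,0,0,0,20]]'; python3 go.py 0.52 -0.3555 0.225 -1.483; python3 - <<'E'
from h import *
c,_=cam("top"); crop(c,240,185,125,90,6,"pics/t9.png")
c,_=cam("side"); crop(c,290,170,90,80,7,"pics/s9.png")
E
```

```text
t: 8.03
eef_pos: [0.5455, -0.0019, 0.2294]
eef_rot: [-3.135, -0.001, -1.483]
force: [0.9, 0.1, -2.6]
width: 0.286
t: 8.45
eef_pos: [0.5495, -0.1482, 0.2248]
eef_rot: [3.141, -0.0, -1.482]
force: [0.1, 0.7, -1.6]
width: 0.29
t: 8.87
eef_pos: [0.5505, -0.2752, 0.2247]
eef_rot: [3.14, -0.005, -1.491]
force: [-0.6, -0.9, -2.2]
width: 0.288
t 8.87 p [ 0.5505 -0.2752  0.2247] rpy [ 3.14  -0.005 -1.491] F [-0.6 -0.9 -2.2] w 25.4 q1,7 [ 0.42 -1.13]
need mm: [77.6 36.8 -0.3] twist -0.008
```

View pics/t9.png

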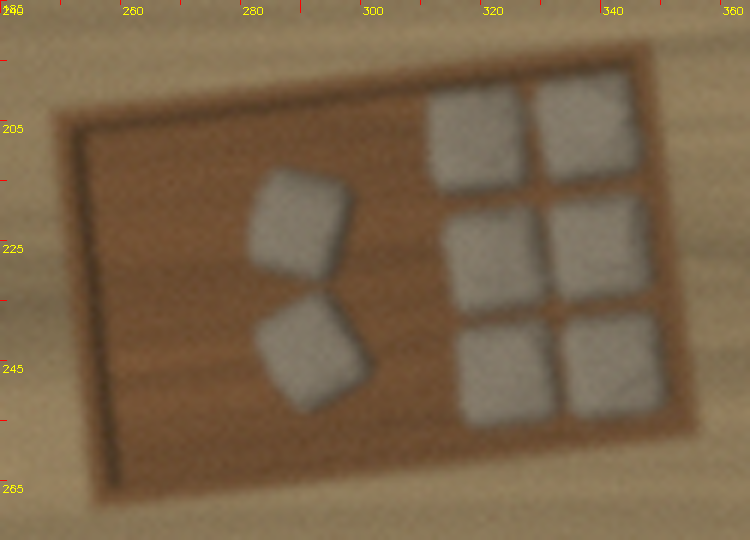

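View pics/s9.png

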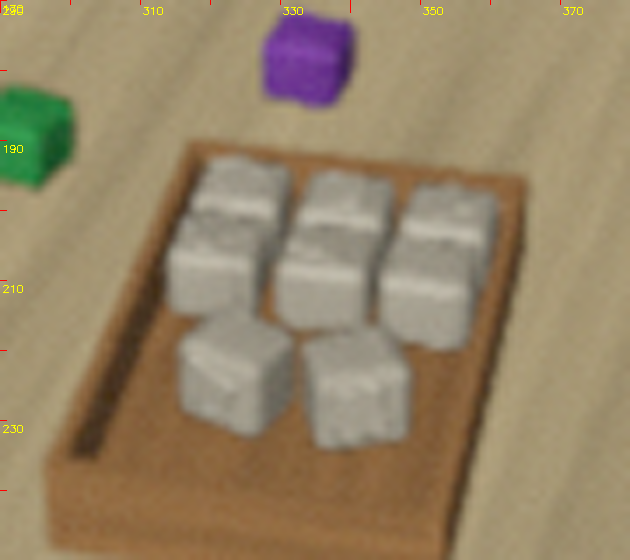

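Both lumps lie flat on the floor at top-view pixels (290,222) and (292,244), and the six-lump layer is undisturbed. Now the rake goes back on the bench.

```bash
python3 -m inch '[[26,12,0,-0.008,20],[26,12,0,0,20],[25,12,0,0,20],[0,0,0,0,20],[0,0,0,0,20]]';python3 -m inch '[[0,0,25,0,20],[0,0,25,0,20],[0,0,25,0,20],[0,0,15,0,20],[0,0,0,0,20]]';python3 -m inch '[[0,0,10,0,20],[0,0,0,0,20],[0,0,0,0,20]]'; python3 go.py 0.52 -0.3555 0.1025 -1.483; python3 - <<'E'
from h import *
c,_=cam("side"); crop(c,325,80,90,85,7,"pics/s10.png")
c,_=cam("top")
for u in [(290,222.2),(292,243.7)]:
    d=(at(c,u,.042)-[0.53916,0.02973,.042])[:2];y=.0874;print(np.array([[np.cos(y),np.sin(y)],[-np.sin(y),np.cos(y)]])@d)
E
```

```text
t: 9.38
eef_pos: [0.5232, -0.3474, 0.225]
eef_rot: [3.14, 0.0, -1.476]
force: [0.8, 0.8, -2.2]
width: 0.288
t: 9.8
eef_pos: [0.5229, -0.3426, 0.1317]
eef_rot: [3.136, 0.006, -1.471]
force: [-0.2, 0.7, -2.1]
width: 0.287
t: 10.05
eef_pos: [0.5249, -0.3461, 0.1262]
eef_rot: [-3.141, -0.0, -1.473]
force: [-0.8, 0.0, -1.4]
width: 0.29
t 10.05 p [ 0.5249 -0.3461  0.1262] rpy [-3.141 -0.    -1.473] F [-0.8  0.  -1.4] w 25.5 q1,7 [ 0.54 -0.99]
need mm: [ 8.9  5.8 23.7] twist 0.01
[0.02206531 0.02661769]
[-0.0275742   0.02744365]
```

View pics/s10.png

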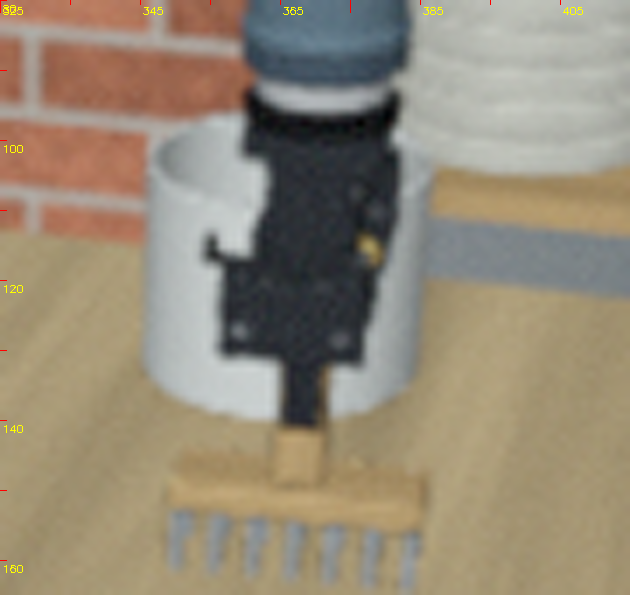

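```bash
python3 -m inch '[[0,0,10,0,20],[0,0,8,0,20],[0,0,0,0,20]]'; python3 -m inch '[[0,0,3,0,20],[0,0,1.5,0,20],[0,0,0,0,20],[0,0,0,0,20]]';python3 go.py 0.525 -0.346 0.1025 -1.483
```

```text
t: 10.4
eef_pos: [0.5231, -0.346, 0.1057]
eef_rot: [3.139, 0.002, -1.474]
force: [-0.0, -0.6, -2.9]
width: 0.293
t: 10.73
eef_pos: [0.5243, -0.3467, 0.1032]
eef_rot: [-3.142, -0.0, -1.474]
force: [0.4, 0.6, -2.5]
width: 0.292
t 10.73 p [ 0.5243 -0.3467  0.1032] rpy [-3.142 -0.    -1.474] F [ 0.4  0.6 -2.5] w 25.7 q1,7 [ 0.54 -0.99]
need mm: [-0.6 -0.8  0.7] twist 0.009
```

```bash
python3 -m inch '[[0,0,0.7,0,20],[0,0,0,0,20],[0,0,0,0,20]]'; python3 go.py 0.525 -0.346 0.1025 -1.483; python3 -m inch '[[0,0,0.6,0,20],[0,0,0,0,20],[0,0,0,0,20]]'; python3 go.py 0.525 -0.346 0.1025 -1.483
```

```text
t: 10.98
eef_pos: [0.5243, -0.3467, 0.1026]
eef_rot: [-3.141, -0.0, -1.474]
force: [0.2, 0.5, -2.2]
width: 0.289
t 10.98 p [ 0.5243 -0.3467  0.1026] rpy [-3.141 -0.    -1.474] F [ 0.2  0.5 -2.2] w 25.5 q1,7 [ 0.54 -0.99]
need mm: [-0.6 -0.8  0.1] twist 0.009
t: 11.23
eef_pos: [0.5244, -0.3467, 0.1025]
eef_rot: [-3.141, -0.0, -1.474]
force: [-1.5, 0.9, 4.4]
width: 0.296
t 11.23 p [ 0.5244 -0.3467  0.1025] rpy [-3.141 -0.    -1.474] F [-1.5  0.9  4.4] w 26.1 q1,7 [ 0.54 -0.99]
need mm: [-0.7 -0.7 -0. ] twist 0.009
```

The force changed sign, so the teeth are touching the bench. I open the fingers slowly.

```bash
python3 -m inch '[[0,0,0,0,32],[0,0,0,0,32],[0,0,0,0,45],[0,0,0,0,60],[0,0,0,0,75]]'; python3 -m inch '[[0,0,0,0,88],[0,0,0,0,88],[0,0,0,0,88],[0,0,0,0,88],[0,0,0,0,88]]';  python3 -m inch '[[0,0,0,0,88],[0,0,-10,0,88],[0,0,-20,0,88],[0,0,-25,0,88],[0,0,-30,0,88]]'; python3 -m inch '[[0,0,-30,0,88],[0,0,-30,0,88],[0,0,0,0,88],[0,0,0,0,88],[0,0,0,0,88]]'; python3 - <<'E'
from h import *
c,_=cam("top"); cv2.imwrite("pics/tend.png",c["image"])
c,_=cam("side"); crop(c,290,80,110,85,7,"pics/send.png")
E
```

```text
t: 11.65
eef_pos: [0.5242, -0.3466, 0.1018]
eef_rot: [3.142, 0.0, -1.474]
force: [0.3, 0.8, 0.4]
width: 0.573
t: 12.07
eef_pos: [0.5242, -0.3467, 0.1019]
eef_rot: [3.142, -0.0, -1.474]
force: [0.4, 0.5, 0.3]
width: 0.939
t: 12.48
eef_pos: [0.5234, -0.3462, 0.1874]
eef_rot: [3.14, 0.001, -1.474]
force: [0.5, -1.1, -0.8]
width: 0.998
t: 12.9
eef_pos: [0.5239, -0.3464, 0.2468]
eef_rot: [3.141, 0.0, -1.474]
force: [-1.2, -0.7, 0.1]
width: 1.001
```

View pics/send.png

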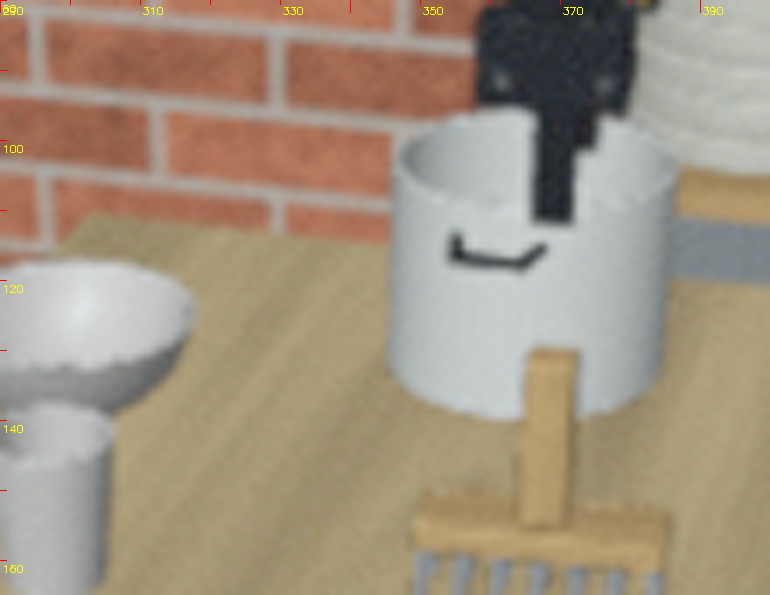

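View pics/tend.png

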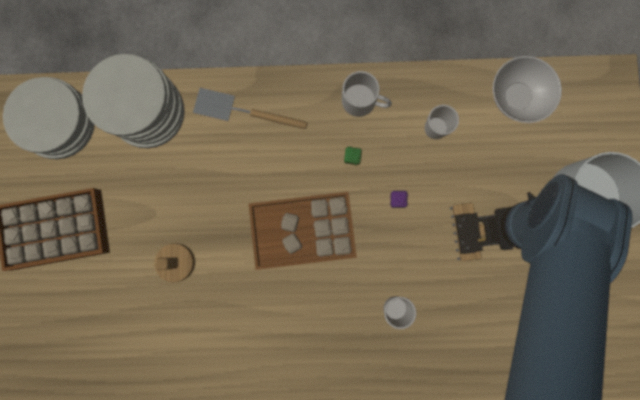

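The rake stands upright with the gripper clear above it. The lumps lie at (290,222) and (292,244) in the bare end.

```bash
python3 -c "
from cell import ticket
print(ticket.finish_job())"
```

```text
the job is handed in; nothing more can be done
None
```

I raked both top lumps into the bare end of the tray, stood the rake back on its teeth on the bench, let go, and handed the job in at about 13 s of the 54 s allowed. `finish_job` reported no verdict.

- **Lumps:** The last measured centres are about (+22, +27) and (-28, +27) mm in tray x, y. Both lie flat on the floor, so all the clay is one lump deep. They looked unmoved in the final top view. The six-lump layer shows no disturbance, and the fingers stayed well above the clay.
- **Rake:** It stands upright at about (0.524, -0.347) m. The teeth touched the bench at the same TCP height as when I gripped it, within 0.5 mm, so the grip point should be near 105 mm. I judged its uprightness by eye from the final side view, not by measurement.
- **Robot:** The gripper is open and about 90 mm above the handle's top, touching nothing. Readings between moves stayed under about 6 N.

No check failed or disagreed. The only correction was that the arm stopped a few millimetres short or past its target on several moves, which I fixed before each grasp, rake or placing step.

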